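Load a filter standard and shut the spectrophotometer lid light-tight

ROBOT

A 7-joint arm with a two-finger parallel gripper is mounted at the origin on the work surface. World frame = base frame: x ahead of the robot, y to its left, z up, the work surface at z = 0. Lengths are in m, angles in rad, forces in N, time in s.
With the tool pointing down it reaches from about 0.4 to 0.85 m from the base axis. Payload 10.4 kg.
Tool frame: the origin (TCP) lies between the finger pads; the fingertips stand 25 mm ahead of it and the grasp point (between the pads) lies 6 mm ahead of it; z points along the fingers, y is the line along which they close (so a half turn about z gives the same grasp; the last joint's range is limited). The gripper opens to 85 mm and grips with 20 to 120 N. Pads are 22 mm wide; open, the fingers measure 114 mm over their backs; the gripper's body (76 mm by 85 mm) begins 54 mm behind the grasp point. The pads swing forward as they close: fully open they stand 13 mm farther back than shut.
Start: joints at [-1.214, 0.332, -0.065, 1.46, 0.022, 1.35, -0.088], TCP at [0.232, 0.58, 0.231] pointing down, gripper open.
Joint ranges: [-2.6, 2.6], [-0.5, 2.12], [-1.47, 1.34], [0.16, 2.42], [-1.27, 4.41], [0.06, 2.06], [-2.6, 2.6]. Speed limits (rad/s): [2.22, 2.22, 2.79, 2.79, 3.14, 3.14, 3.14].

INTERFACE

Orientations are given as a 3x3 rotation matrix whose columns are the frame's x, y, z axes.
In Python, from bench import read_state, optics, job gives the robot as it stands.
- The arm moves only by the tool arm_command, never from a script. Its arguments are lists of equal length, an entry for each row: "xyz": the shift along the tool's x, y, z scaled (see below), a list of three; "angular": the turn, a rotation vector about the tool's x, y, z scaled (see below), a list of three; "fingers": the opening, from -1 (shut) to 1 (fully open). In form: {"xyz": [[dx, dy, dz], ...], "angular": [[wx, wy, wz], ...], "fingers": [fingers, ...]}. A call has 1 to 8 rows; each row is the pose to reach, as a shift and turn from the pose commanded when the call began, along the tool's axes at that moment; what a row does not reach only later rows make up. The controller multiplies each number of a shift by 12 cm and each number of a turn by 120 degrees. A row lasts 1/12 s, in which the tool goes at most 41.7 mm and 7.16 degrees, less where a joint would pass 70% of its speed; a pose out of reach is approached as far as the arm can. A call with a number of a shift or a turn outside -1 to 1 is refused whole. A call with a gripper value outside its range is refused whole. The fingers move at their own pace and stop on an object; "squeeze" is the grip in N (left out, the last holds). Time passes only in rows, so rows that repeat a pose let the fingers close. It gives the time, the measured TCP pose, the force, the opening and the grip force at its end, in the units of the state.
- read_state(): the state, without advancing time (a new reading comes with each control period).
- optics.camera(name): name is "scene" or "top" or "wrist"; returns (picture, depth): 480x640x3 uint8, red, green, blue; 480x640 float32, m along the optical axis (not along the pixel's ray), 0 where there is no reading.
- optics.camera_params(name): a dict with "fx", "fy", "cx", "cy" (pixels), "world_from_camera" (4x4, takes a point from camera to world coordinates); the wrist camera has in their place "mount" (4x4, takes a point from camera to tool coordinates, whose origin is the TCP and whose axes are the flange's). Camera axes: x right, y down, z forward; pixel columns grow to the right and rows downward; lengths in m; the calibration is good to about 2 mm. A picture is of the moment at which its call begins: read the wrist's pose just before it. camera_params takes no time and is no camera call.
- job.close_job(): hands the job in; it is judged then, once.
The state is a dict: "time": time; "joint_positions": joint angles; "joint_velocities": joint speeds; "joint_torque": joint torques, N m; "ee_pos": TCP position; "eef_rot": TCP orientation; "ft_force": force on the tool from outside, world axes, zero at the start; "moment": the same for the moment, N m; "gripper_width": finger opening in m; "finger_force": force on a finger pad.
Only numpy, scipy, OpenCV 4.12 (cv2) and the standard library are available. Lean on these libraries where they do the work, as an engineer would, in place of code of your own. Each camera call takes 0.05 s, during which the arm holds its last target. There are 200 camera calls.

TASK

Take the amber filter standard from the white rack and stand it fully down in the cell holder inside the open sample compartment of the spectrophotometer, its amber windows still facing left and right along the instrument's light path, and let it go. Then slide the compartment lid shut over it with a gentle push until you feel it bed on the rubber light seal, and leave it resting firmly against that seal, without slamming or forcing it. Leave the other filters and everything else on the bench where they are.

Things in the scene. Friction and masses are not known exactly. Their poses are not given: they have to be found in the camera images.
- filter_amber: amber filter standard: upright black square post 12.5 x 12.5 mm, 60 mm tall, 35 g, amber cap (top 9 mm), amber windows on its +y and -y faces; the plain faces, +x and -x, are the ones to grip. Origin: centre of its underside; z up along the post. It stands 18 mm deep in a pocket of the rack, its underside 8 mm above the bench
- rack: white rack block, 56 mm (x) x 176 mm (y) x 26 mm high, fixed. Four 14.5 mm square pockets 18 mm deep in a row along its y axis at y = -60, -20, 20, 60 mm, one filter in each, in any order. Origin: centre of its underside
- spectro: bench spectrophotometer, white, 360 deep (x) x 420 wide (y) mm, fixed; flat top 150 mm high, console behind (x over 65 mm) rising to 195 mm. Origin: centre of its underside; x to its back, y to its left = light path = lid track. Compartment mouth in the top: x -125 to 5, y -145 to -35 mm, straight walls, floor 60 mm high. Lid rails 12 mm wide, 12 mm above the top, at x = -152 and 32 mm
- cell_seat (a point): bottom centre of the square pocket in the aluminium cell holder inside the compartment, 80 mm above the bench; axes as the instrument's. Holder: 44 x 44 mm block, top 20 mm above this point; pocket 14.5 mm square, bevelled mouth, 20 mm deep. The seated filter's top is 60 mm above this point, 10 mm below the instrument's top
- lid (a joint): lid travel along the instrument's y, m: starts open at about 0.12 to 0.14, shrinks as it closes towards -y. It meets the seal somewhere between 0.018 and 0, each time elsewhere and not known beforehand (the seal rail is clamped in slotted holes): feel for it. Lid: grey plate 168 x 150 x 8 mm, 0.3 to 0.5 kg, top face 160 mm above the bench; drag about 3 N, so it stays where left
- lid_grip (a point): top centre of the lid's black grip rib, which stands across the middle of the lid: 100 mm long (along the instrument's x), 14 mm thick (along y), 26 mm tall, its top 186 mm above the bench. Push its +y face, or pinch it across its thickness. Axes as the instrument's
- seal (a joint): squeeze of the black rubber light seal at the -y end of the lid's track, m: 0 = free, grows as the lid's edge presses in, about 8 N per mm. When let go, the lid's 3 N drag keeps it on the squeezed rubber: push with 6 to 10 N in all at the end to leave it bearing firmly; over 12 N on the seal is too hard
- filter_blue: another filter standard, the same black post with blue cap and windows; bystander in the rack. Origin: centre of its underside
- filter_green: another filter standard, the same black post with green cap and windows; bystander in the rack. Origin: centre of its underside
- filter_grey: another filter standard, the same black post with light grey cap and windows; bystander in the rack. Origin: centre of its underside
- wash_bottle: white bottle with red cap, 60 mm across, 160 mm tall; bystander. Origin: centre of its underside
- beaker: glass beaker, 68 mm across, 85 mm tall; bystander. Origin: centre of its underside
- jar: small amber jar with blue lid, 52 mm across, 60 mm tall; bystander. Origin: centre of its underside
- pen: blue marker pen lying on the bench, 110 mm long, 17 mm thick; bystander. Origin: under its middle, x along the pen

How it is judged:
By the outcome, as a careful person would: the job done as asked, in the order asked, and still so for the second after the job is handed in, with the robot touching nothing.
It also fails if it takes over 54 s, if anything falls off the work surface, if the arm or the gripper's body presses on something with over 40 N, if the wrist force passes 120 N, or if a joint passes its speed limit or range.

## Working session

There is one attempt and no reset: what is moved stays moved. The work goes in short steps, Python scripts to look and compute and a tool call to move; the robot and the scene stay as the last step left them, time stands still between calls to the robot, and variables do not carry over. Pictures are saved under pics/ and viewed, at most 13 in all, crops included, and the job is handed in when it is done.

Besides the shell and the picture viewer there is one more tool, called after ">>>" in YAML: its name, and indented under it one key for each argument. arm_command: Moves the arm, as the interface text tells. Its arguments: {"type":"object","properties":{"xyz":{"type":"array"},"angular":{"type":"array"},"fingers":{"type":"array"},"squeeze":{"type":"number"}},"required":["xyz","angular","fingers"]}

```bash
mkdir -p pics
cat > h.py <<'E'
import numpy as np, cv2
from bench import read_state, optics, job
def grab(n):
    s=read_state(); im,d=optics.camera(n); p=optics.camera_params(n)
    if n=="wrist":
        T=np.eye(4);T[:3,:3]=s["eef_rot"];T[:3,3]=s["ee_pos"];W=T@np.array(p["mount"])
    else: W=np.array(p["world_from_camera"])
    return im,d,p,W
def ray(p,W,u,v,z):
    r=W[:3,:3]@np.array([(u-p["cx"])/p["fx"],(v-p["cy"])/p["fy"],1]); o=W[:3,3]
    return o+r*(z-o[2])/r[2]
def cloud(d,p,W):
    v,u=np.mgrid[:480,:640]; c=np.stack([(u-p["cx"])/p["fx"]*d,(v-p["cy"])/p["fy"]*d,d],-1)
    return c@W[:3,:3].T+W[:3,3]
def save(n,im): cv2.imwrite(n,im[...,::-1])
E
python3 - <<'E'
from h import *
s=read_state(); print({k:np.round(v,3).tolist() for k,v in s.items()})
for n in("top","scene"):
    im,d,p,W=grab(n); save(f"pics/{n}.png",im); np.savez(n,im=im,d=d,W=W,k=[p[k] for k in("fx","fy","cx","cy")]); print(n,p["fx"],W.round(3).tolist())
E
```

```text
{'time': 0.0, 'joint_positions': [-1.214, 0.333, -0.065, 1.461, 0.022, 1.35, -0.089], 'joint_velocities': [0.001, -0.0, 0.0, 0.001, 0.001, 0.0, 0.0], 'joint_torque': [0.0, -62.545, 0.049, -39.161, 0.016, 0.01, -0.0], 'ee_pos': [0.232, 0.58, 0.23], 'eef_rot': [[-0.929, 0.371, -0.0], [0.371, 0.929, -0.001], [-0.0, -0.001, -1.0]], 'ft_force': [0.416, 0.028, 0.411], 'moment': [0.009, -0.088, 0.021], 'finger_force': 0.0, 'gripper_width': 0.085}
top 591.9129986272316 [[0.021, -0.985, 0.17, 0.298], [-1.0, -0.019, 0.012, 0.041], [-0.008, -0.17, -0.985, 1.316], [0.0, 0.0, 0.0, 1.0]]
scene 543.0719823594767 [[0.876, 0.366, -0.314, 0.853], [0.483, -0.669, 0.566, -0.582], [-0.003, -0.647, -0.762, 1.004], [0.0, 0.0, 0.0, 1.0]]
```

View pics/top.png

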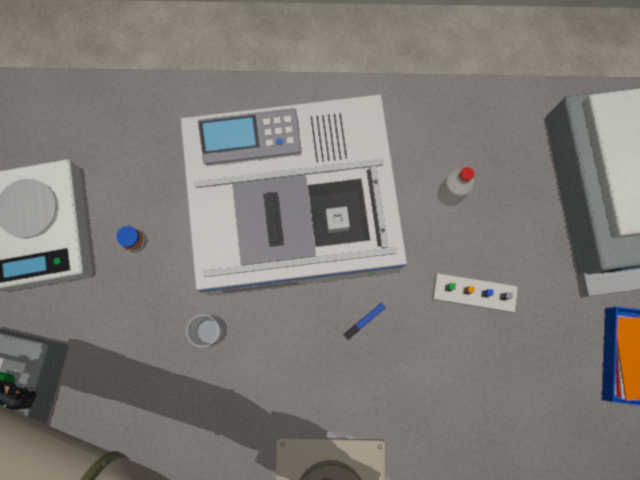

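View pics/scene.png

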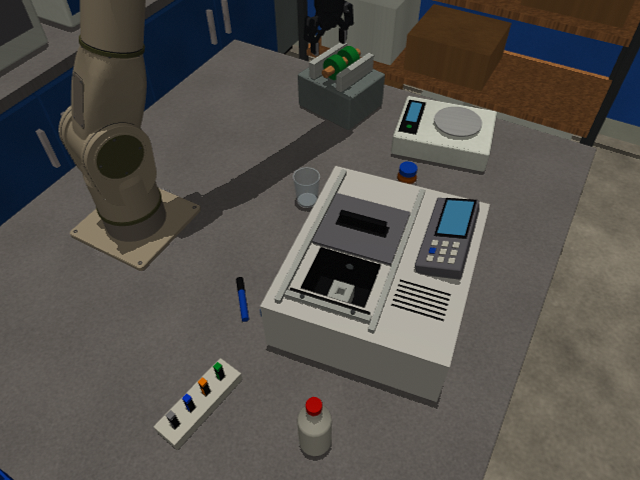

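The top view shows the rack caps green (451,287), amber (470,290), blue (489,293) and grey (508,296), the cell holder at (338,218) and the grip rib at (274,218). The scene view agrees.

```bash
cat > m.py <<'E'
from h import *
f=np.load("top.npz");im,d,W=f["im"],f["d"],f["W"];p=dict(zip(("fx","fy","cx","cy"),f["k"]))
hsv=cv2.cvtColor(im,cv2.COLOR_RGB2HSV); C=cloud(d,p,W)
def cen(m,box):
    u0,u1,v0,v1=box; k=np.zeros_like(m);k[v0:v1,u0:u1]=m[v0:v1,u0:u1]; v,u=np.nonzero(k); return u.mean(),v.mean(),len(u)
H,S,V=[hsv[...,i].astype(int) for i in range(3)]
box=(436,516,276,310)
for n,lo,hi in(("green",45,85),("amber",8,25),("blue",105,130)):
    u,v,c=cen((H>=lo)&(H<=hi)&(S>120)&(V>60),box); print(n,u,v,c,ray(p,W,u,v,.066).round(4))
# rib: dark in lid
m=((V<60)).astype(np.uint8); k=np.zeros_like(m);k[185:255,255:292]=m[185:255,255:292]
q=cv2.findNonZero(k); r=cv2.minAreaRect(q);print("rib",r); 
print("rib pts",[ray(p,W,*b,.186).round(4).tolist() for b in cv2.boxPoints(r)])
# rack rect, white
m=((V>130)&(S<60)).astype(np.uint8);k=np.zeros_like(m);k[265:320,425:525]=m[265:320,425:525]
r=cv2.minAreaRect(cv2.findNonZero(k));B=[ray(p,W,*b,.026) for b in cv2.boxPoints(r)];print("rack",np.round(B,4).tolist())
# holder block
k=np.zeros_like(m);m2=(V>110).astype(np.uint8);k[200:235,322:355]=m2[200:235,322:355]
r=cv2.minAreaRect(cv2.findNonZero(k));print("holder",r,ray(p,W,*r[0],.1).round(4))
print("depth z at holder, rib, top", C[215,330],C[218,274],C[260,215],C[230,355])
# spectro top plane edge: points with z .14-.158
z=C[...,2];mm=((z>.143)&(z<.168)).astype(np.uint8);mm[:,:150]=0;mm[:,430:]=0
cnt=max(cv2.findContours(cv2.morphologyEx(mm,cv2.MORPH_CLOSE,np.ones((15,15))),0,2)[0],key=cv2.contourArea)
X=C[cnt[:,0,1],cnt[:,0,0],:2];r=cv2.minAreaRect(X.astype(np.float32));print("spec",r)
E
python3 m.py; python3 -c "
import cv2;a=cv2.imread('pics/top.png')[90:320,170:420];cv2.imwrite('pics/c.png',cv2.resize(a,None,fx=3,fy=2.6,interpolation=2))"
```

```text
green 451.5925925925926 285.9259259259259 27 [ 0.4409 -0.249   0.066 ]
amber 469.14 289.1 50 [ 0.4349 -0.2859  0.066 ]
blue 488.44444444444446 292.19444444444446 36 [ 0.4292 -0.3264  0.066 ]
rib ((277.0, 223.0), (6.0, 40.0), 0.0)
rib pts [[0.5039, 0.1213, 0.186], [0.5838, 0.1238, 0.186], [0.5841, 0.112, 0.186], [0.5042, 0.1097, 0.186]]
rack [[0.4905, -0.2009, 0.026], [0.4948, -0.4178, 0.026], [0.3768, -0.4131, 0.026], [0.3724, -0.1994, 0.026]]
holder ((337.29229736328125, 217.83848571777344), (22.078182220458984, 21.95414924621582), 82.87498474121094) [ 0.5761 -0.0041  0.1   ]
depth z at holder, rib, top [0.58137544 0.01139817 0.10214568] [0.55266335 0.12253886 0.19033598] [0.47330835 0.24016825 0.15260697] [ 0.55845494 -0.04403528  0.06255421]
spec ((0.6239439845085144, 0.0933336615562439), (0.3632467985153198, 0.4214417636394501), 8.180267333984375)
```

>>> arm_command:
  xyz:
    - [-0.25,-0.1,-0.3]
    - [-0.5,-0.2,-0.4]
    - [-0.75,-0.3,-0.4]
    - [-0.97,-0.42,-0.4]
    - [-0.97,-0.42,-0.4]
    - [-0.97,-0.42,-0.4]
    - [-0.97,-0.42,-0.4]
  angular:
    - [0,0,0.06]
    - [0,0,0.12]
    - [0,0,0.18]
    - [0,0,0.24]
    - [0,0,0.3]
    - [0,0,0.35]
    - [0,0,0.35]
  fingers: [1,1,1,1,1,1,1]

```text
time: 0.68
ee_pos: [0.3214, 0.49, 0.2783]
eef_rot: [[-0.437, 0.9, -0.0], [0.9, 0.437, -0.0], [-0.0, -0.0, -1.0]]
ft_force: [-0.9, 0.3, -0.3]
gripper_width: 0.0856
finger_force: 0.0
```

View pics/c.png

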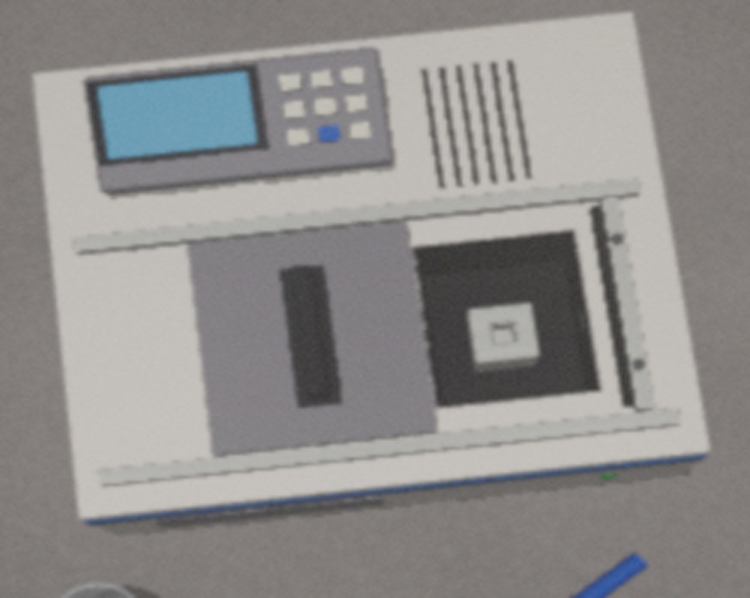

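The crop shows the open compartment with the holder pocket at crop (503,333), the seal rail at (625,310) and the rib at (310,335).

>>> arm_command:
  xyz:
    - [-0.3,0.03,0]
    - [-0.6,0.05,0]
    - [-0.97,0.08,0]
    - [-0.97,0.08,0]
    - [-0.97,0.08,0]
    - [-0.97,0.08,0]
  angular:
    - [0,0,0.06]
    - [0,0,0.12]
    - [0,0,0.18]
    - [0,0,0.24]
    - [0,0,0.287]
    - [0,0,0.287]
  fingers: [1,1,1,1,1,1]

```text
time: 1.18
ee_pos: [0.3813, 0.39, 0.2784]
eef_rot: [[0.144, 0.99, -0.0], [0.99, -0.144, -0.0], [-0.0, -0.0, -1.0]]
ft_force: [-0.8, -0.4, -1.0]
gripper_width: 0.0859
finger_force: 0.0
```

>>> arm_command:
  xyz:
    - [0.3,0.1,0]
    - [0.6,0.2,0]
    - [1,0.3,0]
    - [1,0.3,0]
  angular:
    - [0,0,0]
    - [0,0,0]
    - [0,0,0]
    - [0,0,0]
  fingers: [1,1,1,1]

```text
time: 1.52
ee_pos: [0.4327, 0.5095, 0.2748]
eef_rot: [[0.131, 0.991, -0.003], [0.991, -0.131, -0.002], [-0.002, -0.003, -1.0]]
ft_force: [-0.6, 1.9, -1.4]
gripper_width: 0.0855
finger_force: 0.0
```

>>> arm_command:
  xyz:
    - [-0.3,0,0]
    - [-0.6,0,0]
    - [-1,0,0]
    - [-1,0,0]
  angular:
    - [0,0,0]
    - [0,0,0]
    - [0,0,0]
    - [0,0,0]
  fingers: [1,1,1,1]

```text
time: 1.85
ee_pos: [0.4173, 0.3794, 0.2781]
eef_rot: [[0.14, 0.99, -0.001], [0.99, -0.14, -0.003], [-0.003, -0.0, -1.0]]
ft_force: [0.7, 0.4, 0.0]
gripper_width: 0.0852
finger_force: 0.0
```

>>> arm_command:
  xyz:
    - [-0.3,0.1,0]
    - [-0.6,0.2,0]
    - [-1,0.4,0]
    - [-1,0.4,0]
  angular:
    - [0,0,0]
    - [0,0,0]
    - [0,0,0]
    - [0,0,0]
  fingers: [1,1,1,1]

```text
time: 2.18
ee_pos: [0.4491, 0.254, 0.2789]
eef_rot: [[0.142, 0.99, 0.001], [0.99, -0.142, -0.001], [-0.001, 0.001, -1.0]]
ft_force: [1.2, -1.0, 0.6]
gripper_width: 0.0856
finger_force: 0.0
```

>>> arm_command:
  xyz:
    - [-0.3,0.1,0]
    - [-0.6,0.2,0]
    - [-1,0.4,0]
    - [-1,0.4,0]
  angular:
    - [0,0,0]
    - [0,0,0]
    - [0,0,0]
    - [0,0,0]
  fingers: [1,1,1,1]

```text
time: 2.52
ee_pos: [0.479, 0.1283, 0.2789]
eef_rot: [[0.143, 0.99, 0.001], [0.99, -0.143, -0.001], [-0.001, 0.001, -1.0]]
ft_force: [0.6, -0.7, 0.2]
gripper_width: 0.0856
finger_force: 0.0
```

>>> arm_command:
  xyz:
    - [-0.3,0,0]
    - [-0.6,0,0]
    - [-1,0,0]
    - [-1,0,0]
  angular:
    - [0,0,0]
    - [0,0,0]
    - [0,0,0]
    - [0,0,0]
  fingers: [1,1,1,1]

```text
time: 2.85
ee_pos: [0.46, 0.009, 0.2788]
eef_rot: [[0.144, 0.99, 0.0], [0.99, -0.144, -0.001], [-0.001, 0.001, -1.0]]
ft_force: [1.1, -0.6, -0.3]
gripper_width: 0.0856
finger_force: 0.0
```

>>> arm_command:
  xyz:
    - [-0.3,0,0]
    - [-0.6,0,0]
    - [-1,0,0]
    - [-1,0,0]
  angular:
    - [0,0,0]
    - [0,0,0]
    - [0,0,0]
    - [0,0,0]
  fingers: [1,1,1,1]

```text
time: 3.18
ee_pos: [0.4423, -0.1096, 0.2789]
eef_rot: [[0.145, 0.989, 0.001], [0.989, -0.145, -0.001], [-0.001, 0.001, -1.0]]
ft_force: [-0.4, -0.5, -0.8]
gripper_width: 0.0855
finger_force: 0.0
```

>>> arm_command:
  xyz:
    - [-0.3,0,0]
    - [-0.6,0,0]
    - [-1,0,0]
    - [-1,0,0]
    - [-1,0,0]
  angular:
    - [0,0,0]
    - [0,0,0]
    - [0,0,0]
    - [0,0,0]
    - [0,0,0]
  fingers: [1,1,1,1,1]

```text
time: 3.6
ee_pos: [0.4257, -0.2248, 0.2787]
eef_rot: [[0.143, 0.99, 0.0], [0.99, -0.143, -0.001], [-0.001, 0.0, -1.0]]
ft_force: [-0.6, 1.3, 1.2]
gripper_width: 0.0855
finger_force: 0.0
```

Run:
```python
from h import *
s=read_state();print(s["time"],s["ee_pos"],s["eef_rot"],s["joint_positions"])
im,d,p,W=grab("wrist");save("pics/w1.png",im);print(p,W.round(3).tolist())
np.savez("w1",im=im,d=d,W=W,k=[p[k] for k in("fx","fy","cx","cy")])
```

```text
3.6 [ 0.42572908 -0.22484602  0.27870121] [[ 1.43012607e-01  9.89720860e-01  1.19412878e-04]
 [ 9.89720453e-01 -1.43012436e-01 -9.31465127e-04]
 [-9.04812939e-04  2.51396625e-04 -9.99999559e-01]] [-0.46180867 -0.07036548  0.82855154  1.78645618  0.05341887  1.40253303
  0.21307279]
{'fx': 347.3849171144546, 'fy': 347.3849171144546, 'cx': 318.9385725787947, 'cy': 234.8555473998316, 'mount': array([[ 7.64546385e-04, -9.56688818e-01, -2.91111527e-01,
         7.36285346e-02],
       [ 9.99999580e-01,  5.84115082e-04,  7.06704056e-04,
        -2.32306738e-04],
       [-5.06053235e-04, -2.91111944e-01,  9.56688863e-01,
        -1.42988478e-01],
       [ 0.00000000e+00,  0.00000000e+00,  0.00000000e+00,
         1.00000000e+00]])} [[0.99, -0.136, -0.041, 0.436], [-0.142, -0.947, -0.289, -0.152], [0.001, 0.292, -0.956, 0.422], [0.0, 0.0, 0.0, 1.0]]
```

View pics/w1.png

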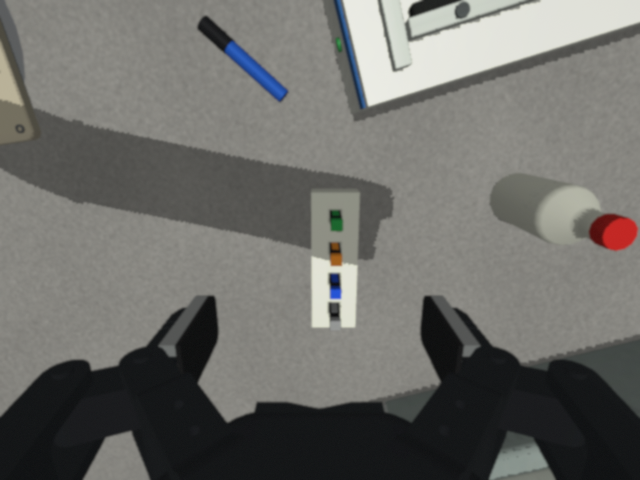

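The wrist view shows the rack squarely aligned with the picture, with the amber cap at (335,255) between the green and blue ones.

Run:
```python
from h import *
f=np.load("w1.npz");im,d,W=f["im"],f["d"],f["W"];p=dict(zip(("fx","fy","cx","cy"),f["k"]))
hsv=cv2.cvtColor(im,cv2.COLOR_RGB2HSV);H,S,V=[hsv[...,i].astype(int) for i in range(3)]
for n,lo,hi in(("green",45,85),("amber",8,20),("blue",105,130)):
    m=(H>=lo)&(H<=hi)&(S>140)&(V>50);m[:180]=0;m[330:]=0;m[:,:310]=0;m[:,360:]=0
    v,u=np.nonzero(m);print(n,len(u),u.min(),u.max(),v.min(),v.max())
    lo_=ray(p,W,(u.min()+u.max())/2,v.max()+.5,.068);up=ray(p,W,(u.min()+u.max())/2,v.min()-.5,.059)
    print("  bottom-edge based centre y",lo_+[-.0009,.0062,0]," top-edge",up+[.0009,-.0062,0])
m=((V>90)&(S<40)).astype(np.uint8);k=np.zeros_like(m);k[262:330,300:366]=m[262:330,300:366]
q=cv2.minAreaRect(cv2.findNonZero(k));print(q)
for v in(200,280,320):
    r=np.nonzero((V[v,290:380]>(90 if v>260 else 100))&(S[v,290:380]<45))[0]+290
    print(v,[ray(p,W,u,v,.026).round(4).tolist() for u in(r.min()-.5,r.max()+.5)],r.min(),r.max())
```

```text
green 141 331 341 212 229
  bottom-edge based centre y [ 0.43875393 -0.24920581  0.068     ]  top-edge [ 0.4432122  -0.24437123  0.059     ]
amber 185 331 341 243 264
  bottom-edge based centre y [ 0.43365646 -0.28868734  0.068     ]  top-edge [ 0.43874288 -0.27898755  0.059     ]
blue 163 331 340 275 297
  bottom-edge based centre y [ 0.42798887 -0.32818666  0.068     ]  top-edge [ 0.43330506 -0.31668972  0.059     ]
((332.5, 295.5), (67.0, 65.0), 90.0)
200 [[0.4143, -0.2282, 0.026], [0.4715, -0.2364, 0.026]] 310 359
280 [[0.3747, -0.3241, 0.026], [0.4851, -0.34, 0.026]] 290 379
320 [[0.3653, -0.3794, 0.026], [0.48, -0.3959, 0.026]] 290 379
```

>>> arm_command:
  xyz:
    - [-0.3,0.08,0.2]
    - [-0.515,0.142,0.45]
    - [-0.515,0.142,0.7]
    - [-0.515,0.142,1]
    - [-0.515,0.142,1]
    - [-0.515,0.142,1]
  angular:
    - [0,0,0]
    - [0,0,0]
    - [0,0,0]
    - [0,0,0]
    - [0,0,0]
    - [0,0,0]
  fingers: [0,0,0,0,0,0]

```text
time: 4.15
ee_pos: [0.4342, -0.2842, 0.1577]
eef_rot: [[0.139, 0.99, -0.004], [0.99, -0.139, 0.001], [0.0, -0.004, -1.0]]
ft_force: [0.4, -0.4, 0.2]
gripper_width: 0.0424
finger_force: 0.0
```

```bash
cat > w.py <<'E'
from h import *
import sys
s=read_state();print(s["time"],s["ee_pos"],s["joint_positions"].round(2),s["gripper_width"],s["ft_force"].round(1))
im,d,p,W=grab("wrist");n=sys.argv[1];save(f"pics/{n}.png",im)
np.savez(n,im=im,d=d,W=W,k=[p[k] for k in("fx","fy","cx","cy")])
hsv=cv2.cvtColor(im,cv2.COLOR_RGB2HSV);H,S,V=[hsv[...,i].astype(int) for i in range(3)]
m=((H>=8)&(H<=20)&(S>140)&(V>50)).astype(np.uint8)
k,l,st,c=cv2.connectedComponentsWithStats(m)
for i in range(1,k):
    if st[i,4]>80:
        x,y,w,h,a=st[i];u=x+(w-1)/2
        print(st[i],"low edge z.068",ray(p,W,u,y+h-.5,.068).round(4),"left/right",ray(p,W,x-.5,y+h-3,.068).round(4),ray(p,W,x+w-.5,y+h-3,.068).round(4))
E
python3 w.py w2
```

```text
4.15 [ 0.43416545 -0.28417361  0.15774748] [-0.34  0.21  0.93  1.87 -0.18  1.16  0.52] 0.042439234943605395 [ 0.4 -0.4  0.2]
[316 223  12   9 105] low edge z.068 [ 0.4363 -0.2791  0.068 ] left/right [ 0.4324 -0.2768  0.068 ] [ 0.4406 -0.2779  0.068 ]
[314 235  17  20 327] low edge z.068 [ 0.4343 -0.2961  0.068 ] left/right [ 0.4286 -0.2934  0.068 ] [ 0.4405 -0.2951  0.068 ]
```

View pics/w2.png

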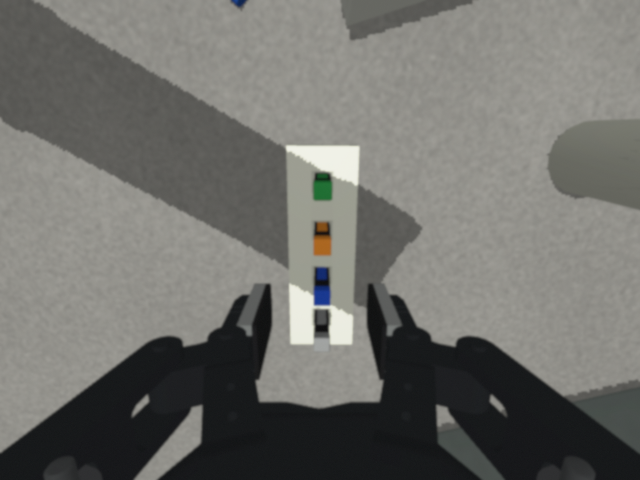

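The amber cap is at (322,245), between the fingers' columns; it measures (0.4353, -0.2893), consistent with the last view.

>>> arm_command:
  xyz:
    - [0,0,0.2]
    - [0,0,0.3]
    - [0,0,0.3]
    - [0,0,0.3]
    - [0,0,0.3]
  angular:
    - [0,0,0]
    - [0,0,0]
    - [0,0,0]
    - [0,0,0]
    - [0,0,0]
  fingers: [0,0,0,0,0]

```text
time: 4.62
ee_pos: [0.435, -0.2861, 0.1239]
eef_rot: [[0.142, 0.99, 0.002], [0.99, -0.142, -0.0], [-0.0, 0.002, -1.0]]
ft_force: [-0.1, -0.5, -0.6]
gripper_width: 0.0426
finger_force: 0.0
```

>>> arm_command:
  xyz:
    - [-0.026,0.006,0.15]
    - [-0.026,0.006,0.35]
    - [-0.026,0.006,0.54]
    - [-0.026,0.006,0.54]
    - [-0.026,0.006,0.54]
    - [-0.026,0.006,0.54]
  angular:
    - [0,0,0]
    - [0,0,0]
    - [0,0,0]
    - [0,0,0]
    - [0,0,0]
    - [0,0,0]
  fingers: [0,0,0,0,0,0]

```text
time: 5.12
ee_pos: [0.4354, -0.2898, 0.0594]
eef_rot: [[0.143, 0.99, 0.002], [0.99, -0.143, -0.001], [-0.0, 0.002, -1.0]]
ft_force: [-0.2, 0.1, 0.1]
gripper_width: 0.0425
finger_force: 0.0
```

>>> arm_command:
  xyz:
    - [0,0,0]
    - [0,0,0]
    - [0,0,0]
    - [0,0,0]
    - [0,0,0]
    - [0,0,0]
    - [0,0,0]
    - [0,0,0]
  angular:
    - [0,0,0]
    - [0,0,0]
    - [0,0,0]
    - [0,0,0]
    - [0,0,0]
    - [0,0,0]
    - [0,0,0]
    - [0,0,0]
  fingers: [-0.3,-0.5,-0.6,-0.7,-0.8,-0.9,-1,-1]
  squeeze: 30

```text
time: 5.78
ee_pos: [0.435, -0.2894, 0.0582]
eef_rot: [[0.143, 0.99, 0.001], [0.99, -0.143, -0.0], [-0.0, 0.001, -1.0]]
ft_force: [0.4, 0.0, 6.9]
gripper_width: 0.0114
finger_force: 30.8
```

>>> arm_command:
  xyz:
    - [0,0,-0.1]
    - [0,0,-0.3]
    - [0,0,-0.6]
    - [0,0,-0.9]
    - [0,0,-1]
    - [0,0,-1]
  angular:
    - [0,0,0]
    - [0,0,0]
    - [0,0,0]
    - [0,0,0]
    - [0,0,0]
    - [0,0,0]
  fingers: [-1,-1,-1,-1,-1,-1]
  squeeze: 40

```text
time: 6.28
ee_pos: [0.436, -0.2901, 0.1812]
eef_rot: [[0.143, 0.99, 0.005], [0.99, -0.143, -0.001], [-0.0, 0.005, -1.0]]
ft_force: [0.3, -0.2, -0.6]
gripper_width: 0.0106
finger_force: 40.7
```

>>> arm_command:
  xyz:
    - [0.1,0.1,-0.2]
    - [0.3,0.2,-0.5]
    - [0.6,0.3,-0.8]
    - [1,0.4,-0.8]
    - [1,0.4,-0.8]
    - [1,0.4,-0.8]
  angular:
    - [0,0,-0.03]
    - [0,0,-0.06]
    - [0,0,-0.1]
    - [0,0,-0.136]
    - [0,0,-0.136]
    - [0,0,-0.136]
  fingers: [-1,-1,-1,-1,-1,-1]

```text
time: 6.78
ee_pos: [0.5013, -0.1717, 0.2734]
eef_rot: [[-0.149, 0.989, -0.0], [0.989, 0.149, 0.001], [0.001, 0.0, -1.0]]
ft_force: [0.2, 1.1, -0.8]
gripper_width: 0.011
finger_force: 40.7
```

```bash
python3 w.py w3
```

```text
6.7833 [ 0.50127956 -0.1716569   0.27340596] [-0.53  0.11  0.84  1.68 -0.08  1.39  0.48] 0.01099707426604355 [ 0.2  1.1 -0.8]
[310 259  19  22 384] low edge z.068 [ 0.5138 -0.2548  0.068 ] left/right [ 0.5031 -0.2535  0.068 ] [ 0.5236 -0.2504  0.068 ]
[305 289  29  35 961] low edge z.068 [ 0.5218 -0.3074  0.068 ] left/right [ 0.5051 -0.3067  0.068 ] [ 0.5376 -0.3018  0.068 ]
```

View pics/w3.png

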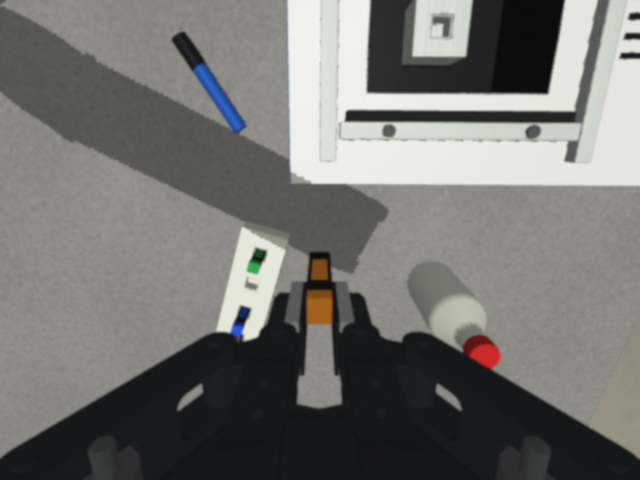

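The filter is held upright between the fingers (cap at (319,305), window at (319,270)). The instrument's edges are square to the picture and the holder pocket is at (442,27).

>>> arm_command:
  xyz:
    - [0.2,0.1,0]
    - [0.45,0.3,0]
    - [0.645,0.412,0]
    - [0.645,0.412,0]
  angular:
    - [0,0,0]
    - [0,0,0]
    - [0,0,0]
    - [0,0,0]
  fingers: [-1,-1,-1,-1]

```text
time: 7.17
ee_pos: [0.5384, -0.0882, 0.2721]
eef_rot: [[-0.147, 0.989, -0.002], [0.989, 0.147, 0.001], [0.001, -0.002, -1.0]]
ft_force: [0.3, 1.8, -0.7]
gripper_width: 0.0109
finger_force: 40.7
```

>>> arm_command:
  xyz:
    - [0.2,0.1,0]
    - [0.45,0.3,0]
    - [0.645,0.412,0]
    - [0.645,0.412,0]
    - [0.645,0.412,0]
    - [0.645,0.412,0]
    - [0.645,0.412,0]
  angular:
    - [0,0,0]
    - [0,0,0]
    - [0,0,0]
    - [0,0,0]
    - [0,0,0]
    - [0,0,0]
    - [0,0,0]
  fingers: [-1,-1,-1,-1,-1,-1,-1]

```text
time: 7.75
ee_pos: [0.5746, -0.0123, 0.2735]
eef_rot: [[-0.138, 0.99, -0.001], [0.99, 0.138, -0.0], [-0.0, -0.001, -1.0]]
ft_force: [0.2, -0.3, -0.5]
gripper_width: 0.0109
finger_force: 40.7
```

```bash
python3 w.py w4; python3 -c "
import cv2;a=cv2.imread('pics/w4.png')[130:350,220:420];cv2.imwrite('pics/w4c.png',cv2.resize(a,None,fx=2.7,fy=2.7,interpolation=2))"
```

```text
7.75 [ 0.57464063 -0.01226915  0.27347385] [-0.68  0.23  0.74  1.57 -0.16  1.41  0.21] 0.010929206923531366 [ 0.2 -0.3 -0.5]
[310 258  19  23 393] low edge z.068 [ 0.5862 -0.0961  0.068 ] left/right [ 0.5755 -0.0946  0.068 ] [ 0.596  -0.0917  0.068 ]
[305 289  29  34 941] low edge z.068 [ 0.5934 -0.1475  0.068 ] left/right [ 0.5767 -0.1466  0.068 ] [ 0.6092 -0.142   0.068 ]
```

View pics/w4c.png

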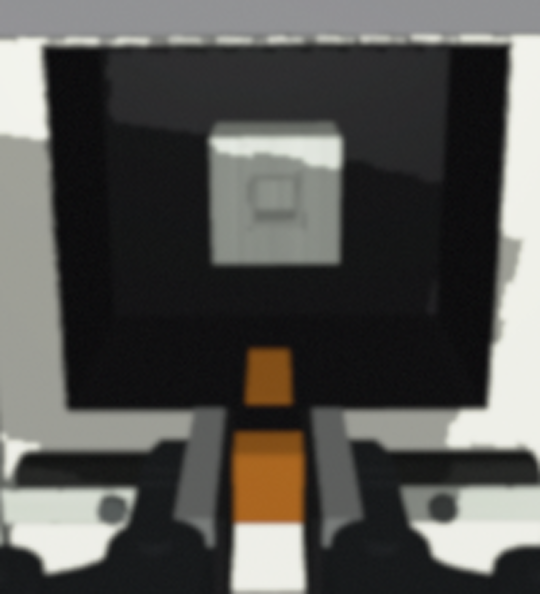

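Run:
```python
from h import *
f=np.load("w4.npz");im,d,W=f["im"],f["d"],f["W"];p=dict(zip(("fx","fy","cx","cy"),f["k"]))
g=im.mean(-1); C=cloud(d,p,W)
# holder top by depth and brightness
m=np.zeros(g.shape,np.uint8); m[170:235,285:360]=(g[170:235,285:360]>75)
z=C[...,2]; print("block z",np.median(z[m>0]))
c=max(cv2.findContours(m,0,2)[0],key=cv2.contourArea); x,y,w,h=cv2.boundingRect(c);print(x,y,w,h)
# edges with subpixel gradients: columns/rows across the block
def edge(prof,off):
    gr=np.abs(np.diff(ndi.gaussian_filter1d(prof,1)));return off+.5+np.array([i for i in range(1,len(gr)-1) if gr[i]>6 and gr[i]>=gr[i-1] and gr[i]>gr[i+1]])
import scipy.ndimage as ndi
def com(prof,off,lo,hi):
    q=prof[lo-off:hi-off];gr=np.abs(np.diff(q));return lo+.5+(gr*np.arange(len(gr))).sum()/gr.sum()
for v in(192,205,215,222): 
    r=g[v]; print(v,com(r,0,291,304),com(r,0,341,353))
for u in(303,310,335,342):
    r=g[:,u];print(u,"bottom",com(r,0,223,234), np.round(r[172:186]).astype(int))
v0=np.median([com(g[:,u],0,223,234) for u in range(303,343)])
pts=[]
for u in(302,343): pts.append(ray(p,W,u,com(g[:,u],0,223,234),.1))
e=np.array(pts);print("front edge yaw",np.degrees(np.arctan2(*(e[1]-e[0])[[1,0]])))
R=W[:3,:3];yaw=np.radians(8.3);ey=np.array([-np.sin(yaw),np.cos(yaw),0]);ex=np.array([np.cos(yaw),np.sin(yaw),0])
L=np.median([com(g[v],0,291,304) for v in range(190,224)]);Rr=np.median([com(g[v],0,341,353) for v in range(190,224)])
b=ray(p,W,(L+Rr)/2,v0,.1);print("L R v0",L,Rr,v0,"width",np.linalg.norm(ray(p,W,L,205,.1)-ray(p,W,Rr,205,.1)),"seat",b+.022*ey)
# pocket: dark features
for v in range(185,222,2): print(v,np.round(g[v,306:340:2]).astype(int).tolist())
# filter in tool frame
M=np.array(optics.camera_params("wrist")["mount"])
for u,v,h in((304.5,322.5,-.009),(333.5,322.5,-.009)): print("cap edge tool",ray(p,M,u,v,h))
```

```text
block z 0.0991061967444051
297 175 51 53
192 297.3935574229692 345.59496124031006
205 297.4583333333333 345.5348837209302
215 297.7853185595568 345.57848837209303
222 298.02777777777777 345.57714285714286
303 bottom 227.5367231638418 [ 44  47  58  81 100 108 109 118 151 196 221 226 226 218]
310 bottom 227.52865329512895 [ 44  46  59  81  99 108 112 125 162 201 219 221 222 223]
335 bottom 227.5788043478261 [ 45  46  58  80  98 106 110 125 162 202 221 225 225 225]
342 bottom 227.49147727272728 [ 44  46  60  84  99 105 110 125 160 199 218 222 223 223]
front edge yaw 8.18158968147414
L R v0 297.4400915580385 345.7175770308123 227.5014450867052 width 0.04480051051417288 seat [ 0.57580643 -0.00546006  0.1       ]
185 [226, 223, 223, 224, 217, 215, 214, 218, 223, 224, 225, 227, 228, 226, 225, 225, 224]
187 [185, 184, 186, 194, 164, 154, 154, 168, 183, 186, 192, 214, 220, 222, 225, 226, 224]
189 [143, 139, 141, 146, 140, 139, 138, 136, 139, 140, 144, 155, 159, 190, 220, 224, 223]
191 [142, 137, 138, 140, 138, 138, 138, 136, 137, 138, 139, 140, 141, 148, 171, 185, 184]
193 [141, 137, 138, 138
[... 730 characters left out ...]
, 106, 106, 105, 105, 105, 108, 123, 126, 135, 138, 138]
211 [141, 137, 137, 133, 119, 112, 114, 113, 112, 113, 116, 119, 127, 125, 134, 139, 136]
213 [141, 137, 136, 133, 129, 129, 130, 128, 128, 129, 129, 131, 131, 126, 135, 138, 137]
215 [141, 136, 135, 132, 135, 137, 136, 134, 135, 137, 137, 138, 139, 134, 136, 138, 136]
217 [141, 136, 136, 138, 137, 137, 137, 135, 136, 137, 137, 140, 141, 138, 137, 137, 136]
219 [140, 136, 137, 139, 138, 137, 137, 135, 136, 138, 137, 138, 141, 138, 137, 137, 136]
221 [140, 136, 136, 139, 137, 138, 137, 136, 136, 136, 138, 139, 140, 138, 137, 138, 136]
cap edge tool [-0.00709053 -0.00656522 -0.009     ]
cap edge tool [-0.00708461  0.00609998 -0.009     ]
```

The view shows the holder block centred at crop (276,200), pocket included, in the mouth and square to the picture. Its width measures 44.8 mm, against the 44 mm given, and its top is at z = 0.099.

>>> arm_command:
  xyz:
    - [0.03,0.01,0.1]
    - [0.061,0.018,0.3]
    - [0.061,0.018,0.5]
    - [0.061,0.018,0.7]
    - [0.061,0.018,0.9]
    - [0.061,0.018,0.9]
    - [0.061,0.018,0.9]
    - [0.061,0.018,0.9]
  angular:
    - [0,0,-0.002]
    - [0,0,-0.002]
    - [0,0,-0.002]
    - [0,0,-0.002]
    - [0,0,-0.002]
    - [0,0,-0.002]
    - [0,0,-0.002]
    - [0,0,-0.002]
  fingers: [-1,-1,-1,-1,-1,-1,-1,-1]

```text
time: 8.47
ee_pos: [0.5768, -0.0027, 0.1668]
eef_rot: [[-0.145, 0.989, 0.001], [0.989, 0.145, 0.0], [-0.0, 0.001, -1.0]]
ft_force: [-0.1, -0.6, -0.8]
gripper_width: 0.0109
finger_force: 40.7
```

```bash
python3 w.py w5; python3 -c "
import cv2;a=cv2.imread('pics/w5.png')[130:350,220:420];cv2.imwrite('pics/w5c.png',cv2.resize(a,None,fx=2.7,fy=2.7,interpolation=2))"
```

```text
8.4667 [ 0.57680563 -0.00274147  0.16680205] [-0.66  0.31  0.71  1.71 -0.22  1.2   0.25] 0.010949249265108301 [-0.1 -0.6 -0.8]
[310 258  19  23 399] low edge z.068 [ 0.582  -0.0384  0.068 ] left/right [ 0.5746 -0.0374  0.068 ] [ 0.5888 -0.0353  0.068 ]
[ 305  289   29   37 1021] low edge z.068 [ 0.5877 -0.0767  0.068 ] left/right [ 0.576  -0.0762  0.068 ] [ 0.5986 -0.0729  0.068 ]
```

View pics/w5c.png

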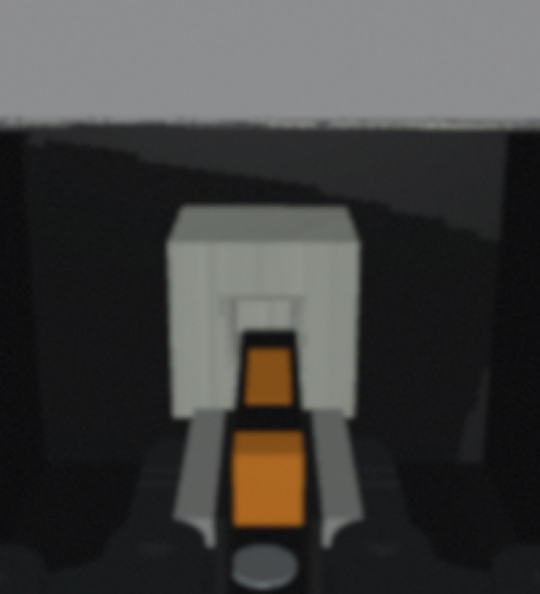

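The block's top spans crop (168–359, 241–416), and the filter foot's bottom edge is at (241–300, 333), just above the pocket.

Run:
```python
from h import *
s=read_state()
f=np.load("w5.npz");im,d,W=f["im"],f["d"],f["W"];p=dict(zip(("fx","fy","cx","cy"),f["k"]))
g=im.mean(-1);M=np.array(optics.camera_params("wrist")["mount"])
def com(q,lo,hi):
    q=q[lo:hi];gr=np.abs(np.diff(q));return lo+.5+(gr*np.arange(len(gr))).sum()/gr.sum()
L=np.median([com(g[v],275,292) for v in range(222,245)]);R=np.median([com(g[v],345,362) for v in range(222,245)])
B=np.median([com(g[:,u],278,288) for u in list(range(286,290))+list(range(346,350))]);T=np.median([com(g[:,u],215,225) for u in range(290,345)])
print(L,R,T,B)
for v in(222,235,250,265,275): print(v,com(g[v],275,292),com(g[v],345,362))
ht=s["ee_pos"][2]-.1
for n,u,v in(("L",com(g[235],275,292),235),("R",com(g[235],345,362),235),("T",316,T),("B",316,B)): print(n,ray(p,M,u,v,ht).round(4))
# filter lower edge
print([np.round(g[v,300:340]).astype(int).tolist() for v in(256,)])
fv=np.median([com(g[:,u],246,256) for u in range(314,326)]);fl=com(g[256],304,313);fr=com(g[256],326,336);print(fl,fr,fv)
print("filter +x bottom edge tool",ray(p,M,fl,fv,.0505),ray(p,M,fr,fv,.0505))
print("cap",ray(p,M,304.5,com(g[:,319],318,332),-.0095), com(g[:,319],318,332))
```

```text
281.92934782608694 352.63165266106444 219.2608695652174 284.04987874265464
222 281.47826086956525 352.8333333333333
235 282.184350132626 352.59444444444443
250 282.3839779005525 352.0151515151515
265 282.9103260869565 351.7724795640327
275 283.1456043956044 351.24238227146816
L [ 0.0096 -0.0235  0.0672]
R [0.0096 0.0211 0.0672]
T [ 0.0199 -0.0021  0.0672]
B [-0.0243 -0.0022  0.0672]
[[137, 139, 139, 135, 129, 123, 115, 102, 86, 60, 33, 18, 15, 17, 14, 16, 17, 16, 16, 17, 17, 18, 17, 16, 16, 16, 18, 17, 25, 56, 93, 116, 123, 127, 136, 138, 139, 140, 139, 138]]
308.27485380116957 329.9065934065934 251.69366754617414
filter +x bottom edge tool [ 0.00440645 -0.00654517  0.0505    ] [0.00441398 0.00623812 0.0505    ]
cap [-0.00823477 -0.00656306 -0.0095    ] 325.43009118541033
```

>>> arm_command:
  xyz:
    - [-0.003,-0.009,0.02]
    - [-0.003,-0.009,0.04]
    - [-0.003,-0.009,0.06]
    - [-0.003,-0.009,0.08]
    - [-0.003,-0.009,0.1]
    - [-0.003,-0.009,0.1]
    - [-0.003,-0.009,0.1]
  angular:
    - [0,0,0]
    - [0,0,0]
    - [0,0,0]
    - [0,0,0]
    - [0,0,0]
    - [0,0,0]
    - [0,0,0]
  fingers: [-1,-1,-1,-1,-1,-1,-1]

```text
time: 9.1
ee_pos: [0.5752, -0.0029, 0.1535]
eef_rot: [[-0.145, 0.989, -0.0], [0.989, 0.145, -0.0], [0.0, -0.0, -1.0]]
ft_force: [-0.8, -0.9, -0.2]
gripper_width: 0.0106
finger_force: 40.7
```

>>> arm_command:
  xyz:
    - [0,0,0.015]
    - [0,0,0.03]
    - [0,0,0.045]
    - [0,0,0.06]
    - [0,0,0.06]
    - [0,0,0.06]
  angular:
    - [0,0,0]
    - [0,0,0]
    - [0,0,0]
    - [0,0,0]
    - [0,0,0]
    - [0,0,0]
  fingers: [-1,-1,-1,-1,-1,-1]

```text
time: 9.6
ee_pos: [0.5752, -0.003, 0.1463]
eef_rot: [[-0.145, 0.989, -0.0], [0.989, 0.145, -0.0], [0.0, -0.0, -1.0]]
ft_force: [0.5, -0.7, -0.7]
gripper_width: 0.0105
finger_force: 40.7
```

>>> arm_command:
  xyz:
    - [0,0,0.015]
    - [0,0,0.03]
    - [0,0,0.045]
    - [0,0,0.06]
    - [0,0,0.075]
    - [0,0,0.09]
    - [0,0,0.09]
    - [0,0,0.09]
  angular:
    - [0,0,0]
    - [0,0,0]
    - [0,0,0]
    - [0,0,0]
    - [0,0,0]
    - [0,0,0]
    - [0,0,0]
    - [0,0,0]
  fingers: [-1,-1,-1,-1,-1,-1,-1,-1]

```text
time: 10.27
ee_pos: [0.5753, -0.0029, 0.1356]
eef_rot: [[-0.145, 0.989, -0.0], [0.989, 0.145, 0.0], [0.0, -0.0, -1.0]]
ft_force: [0.1, 0.8, 0.3]
gripper_width: 0.0108
finger_force: 40.7
```

Free of contact; the last 5 mm go down in small steps.

>>> arm_command:
  xyz:
    - [0,0,0.01]
    - [0,0,0.02]
    - [0,0,0.03]
    - [0,0,0.035]
    - [0,0,0.035]
    - [0,0,0.035]
  angular:
    - [0,0,0]
    - [0,0,0]
    - [0,0,0]
    - [0,0,0]
    - [0,0,0]
    - [0,0,0]
  fingers: [-1,-1,-1,-1,-1,-1]

```text
time: 10.77
ee_pos: [0.5753, -0.0029, 0.1315]
eef_rot: [[-0.145, 0.989, -0.0], [0.989, 0.145, 0.0], [0.0, -0.0, -1.0]]
ft_force: [0.7, 0.5, -0.8]
gripper_width: 0.0111
finger_force: 40.7
```

>>> arm_command:
  xyz:
    - [0,0,0.005]
    - [0,0,0.008]
    - [0,0,0.008]
    - [0,0,0.008]
  angular:
    - [0,0,0]
    - [0,0,0]
    - [0,0,0]
    - [0,0,0]
  fingers: [-1,-1,-1,-1]

```text
time: 11.1
ee_pos: [0.5753, -0.0029, 0.1305]
eef_rot: [[-0.145, 0.989, 0.0], [0.989, 0.145, 0.0], [0.0, 0.0, -1.0]]
ft_force: [-0.1, -0.0, 0.2]
gripper_width: 0.0107
finger_force: 40.7
```

>>> arm_command:
  xyz:
    - [0,0,0.004]
    - [0,0,0.008]
    - [0,0,0.008]
    - [0,0,0.008]
  angular:
    - [0,0,0]
    - [0,0,0]
    - [0,0,0]
    - [0,0,0]
  fingers: [-1,-1,-1,-1]

```text
time: 11.43
ee_pos: [0.5758, -0.003, 0.1303]
eef_rot: [[-0.145, 0.989, 0.001], [0.989, 0.145, 0.0], [0.0, 0.001, -1.0]]
ft_force: [-2.0, 0.7, 5.4]
gripper_width: 0.0107
finger_force: 41.4
```

>>> arm_command:
  xyz:
    - [0,0,0.004]
    - [0,0,0.008]
    - [0,0,0.008]
    - [0,0,0.008]
  angular:
    - [0,0,0]
    - [0,0,0]
    - [0,0,0]
    - [0,0,0]
  fingers: [-1,-1,-1,-1]

```text
time: 11.77
ee_pos: [0.5763, -0.003, 0.1302]
eef_rot: [[-0.145, 0.989, 0.002], [0.989, 0.145, 0.001], [0.0, 0.002, -1.0]]
ft_force: [-2.9, -0.3, 13.6]
gripper_width: 0.0111
finger_force: 42.2
```

The post has bottomed where it should (TCP z 0.130). I'll relax, release and rise.

>>> arm_command:
  xyz:
    - [0,0,-0.01]
    - [0,0,-0.012]
    - [0,0,-0.012]
    - [0,0,-0.012]
    - [0,0,-0.012]
    - [0,0,-0.012]
    - [0,0,-0.012]
  angular:
    - [0,0,0]
    - [0,0,0]
    - [0,0,0]
    - [0,0,0]
    - [0,0,0]
    - [0,0,0]
    - [0,0,0]
  fingers: [-1,-1,-0.6,-0.4,-0.2,0,0]

```text
time: 12.35
ee_pos: [0.5752, -0.0029, 0.1299]
eef_rot: [[-0.145, 0.989, -0.0], [0.989, 0.145, -0.0], [0.0, -0.0, -1.0]]
ft_force: [-0.7, 0.2, 0.7]
gripper_width: 0.0426
finger_force: 0.0
```

>>> arm_command:
  xyz:
    - [0,0,-0.1]
    - [0,0,-0.3]
    - [0,0,-0.6]
    - [0,0,-0.9]
    - [0,0,-1]
    - [0,0,-1]
    - [0,0,-1]
  angular:
    - [0,0,0]
    - [0,0,0]
    - [0,0,0]
    - [0,0,0]
    - [0,0,0]
    - [0,0,0]
    - [0,0,0]
  fingers: [0,0,0,0,0,0,0]

```text
time: 12.93
ee_pos: [0.5756, -0.0029, 0.2508]
eef_rot: [[-0.145, 0.989, 0.001], [0.989, 0.145, 0.001], [0.0, 0.002, -1.0]]
ft_force: [0.8, -0.3, -1.1]
gripper_width: 0.0424
finger_force: 0.0
```

```bash
python3 w.py w6
```

```text
12.9333 [ 0.57557989 -0.00292634  0.25081778] [-0.69  0.24  0.73  1.6  -0.17  1.36  0.21] 0.042388518563292094 [ 0.8 -0.3 -1.1]
[312 221  15  19 280] low edge z.068 [ 0.5802 -0.0327  0.068 ] left/right [ 0.5725 -0.0313  0.068 ] [ 0.5871 -0.0291  0.068 ]
```

View pics/w6.png

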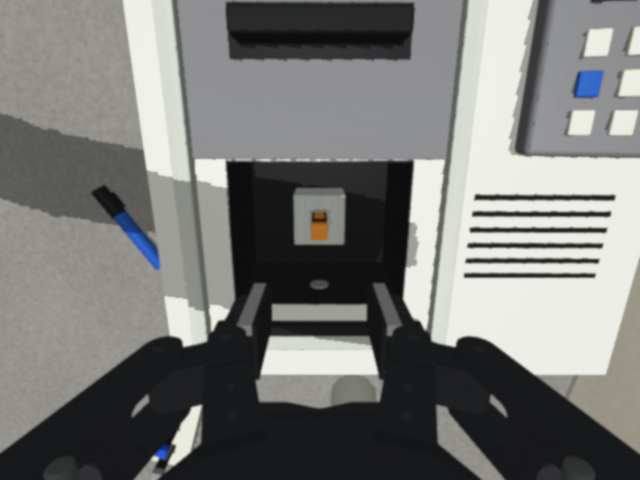

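The filter stands in the holder (cap at (319,230)), released and upright. The rib's top is at (228–413, 3–33).

Run:
```python
from h import *
s=read_state();M=np.array(optics.camera_params("wrist")["mount"])
f=np.load("w6.npz");im,d,W=f["im"],f["d"],f["W"];p=dict(zip(("fx","fy","cx","cy"),f["k"]))
g=im.mean(-1);C=cloud(d,p,np.array(M)); print("col 320",np.round(g[0:62,320]).astype(int).tolist())
print("row15",[int(x) for x in g[15,220:240]],[int(x) for x in g[15,405:422]])
h=s["ee_pos"][2]-.186
for u,v in((228,33),(413,33),(320,2),(320,30)): print(ray(p,M,u,v,h).round(4))
print("lid -y edge",ray(p,M,320,159,s["ee_pos"][2]-.16).round(4),"world z lid",s["ee_pos"][2]-C[100,320,2])
print("seal free edge", ray(p,M,320,322,s["ee_pos"][2]-.155).round(4))
```

```text
col 320 [135, 115, 84, 58, 43, 35, 36, 39, 40, 41, 41, 41, 41, 40, 41, 42, 42, 41, 42, 41, 42, 43, 42, 43, 42, 44, 42, 43, 42, 36, 31, 27, 24, 19, 15, 13, 14, 12, 13, 14, 16, 13, 18, 20, 26, 30, 31, 35, 45, 50, 53, 54, 53, 54, 54, 54, 54, 56, 75, 110, 134, 143]
row15 [143, 143, 144, 142, 135, 111, 75, 47, 40, 40, 41, 42, 41, 41, 41, 41, 42, 41, 42, 42] [40, 40, 41, 39, 39, 39, 37, 40, 67, 107, 133, 141, 142, 142, 143, 142, 143]
[ 0.1222 -0.0484  0.0636]
[0.1223 0.0494 0.0636]
[0.1365 0.0002 0.0636]
[0.1237 0.0002 0.0636]
lid -y edge [0.0549 0.0004 0.0896] world z lid 0.1591487612551095
seal free edge [-0.0692  0.0007  0.0946]
```

>>> arm_command:
  xyz:
    - [0.2,0,0]
    - [0.5,0,0]
    - [0.8,0,0]
    - [1,0,0]
    - [1,0,0]
    - [1,0,0]
  angular:
    - [0,0,0]
    - [0,0,0]
    - [0,0,0]
    - [0,0,0]
    - [0,0,0]
    - [0,0,0]
  fingers: [-1,-1,-1,-1,-1,-1]
  squeeze: 20

```text
time: 13.48
ee_pos: [0.5568, 0.1174, 0.2485]
eef_rot: [[-0.149, 0.989, -0.003], [0.989, 0.149, -0.001], [-0.001, -0.003, -1.0]]
ft_force: [0.5, -0.7, -0.2]
gripper_width: -0.0002
finger_force: 0.0
```

>>> arm_command:
  xyz:
    - [0.2,0,0]
    - [0.4,0,0]
    - [0.4,0,0]
    - [0.4,0,0]
    - [0.4,0,0]
  angular:
    - [0,0,0]
    - [0,0,0]
    - [0,0,0]
    - [0,0,0]
    - [0,0,0]
  fingers: [-1,-1,-1,-1,-1]

```text
time: 13.9
ee_pos: [0.551, 0.1615, 0.2495]
eef_rot: [[-0.144, 0.99, -0.001], [0.99, 0.144, -0.001], [-0.001, -0.001, -1.0]]
ft_force: [-0.2, -1.0, 0.8]
gripper_width: 0.0003
finger_force: 0.0
```

>>> arm_command:
  xyz:
    - [0,0,0.15]
    - [0,0,0.3]
    - [0,0,0.4]
    - [0,0,0.48]
    - [0,0,0.48]
    - [0,0,0.48]
  angular:
    - [0,0,0]
    - [0,0,0]
    - [0,0,0]
    - [0,0,0]
    - [0,0,0]
    - [0,0,0]
  fingers: [-1,-1,-1,-1,-1,-1]

```text
time: 14.4
ee_pos: [0.551, 0.1627, 0.1925]
eef_rot: [[-0.145, 0.99, -0.0], [0.99, 0.145, -0.0], [-0.0, -0.0, -1.0]]
ft_force: [-0.2, -0.6, 0.6]
gripper_width: 0.0
finger_force: 0.0
```

>>> arm_command:
  xyz:
    - [-0.06,0,0]
    - [-0.12,0,0]
    - [-0.18,0,0]
    - [-0.24,0,0]
    - [-0.31,0,0]
    - [-0.38,0,0]
    - [-0.45,0,0]
    - [-0.52,0,0]
  angular:
    - [0,0,0]
    - [0,0,0]
    - [0,0,0]
    - [0,0,0]
    - [0,0,0]
    - [0,0,0]
    - [0,0,0]
    - [0,0,0]
  fingers: [-1,-1,-1,-1,-1,-1,-1,-1]

```text
time: 15.07
ee_pos: [0.5601, 0.1005, 0.1925]
eef_rot: [[-0.145, 0.989, 0.0], [0.989, 0.145, 0.0], [0.0, 0.0, -1.0]]
ft_force: [0.3, 0.8, -0.9]
gripper_width: -0.0001
finger_force: 0.0
```

>>> arm_command:
  xyz:
    - [-0.06,0,0]
    - [-0.12,0,0]
    - [-0.18,0,0]
    - [-0.24,0,0]
    - [-0.29,0,0]
    - [-0.33,0,0]
    - [-0.36,0,0]
    - [-0.36,0,0]
  angular:
    - [0,0,0]
    - [0,0,0]
    - [0,0,0]
    - [0,0,0]
    - [0,0,0]
    - [0,0,0]
    - [0,0,0]
    - [0,0,0]
  fingers: [-1,-1,-1,-1,-1,-1,-1,-1]

```text
time: 15.73
ee_pos: [0.5664, 0.0579, 0.1925]
eef_rot: [[-0.144, 0.99, 0.0], [0.99, 0.144, -0.0], [-0.0, 0.0, -1.0]]
ft_force: [-0.4, 0.1, 0.6]
gripper_width: 0.0001
finger_force: 0.0
```

No drag is felt, so I'll check where the lid is.

Run:
```python
from h import *
im,d,p,W=grab("scene");save("pics/s2.png",cv2.resize(im[150:350,250:500],None,fx=3,fy=3,interpolation=2))
```

```text
(no output)
```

View pics/s2.png

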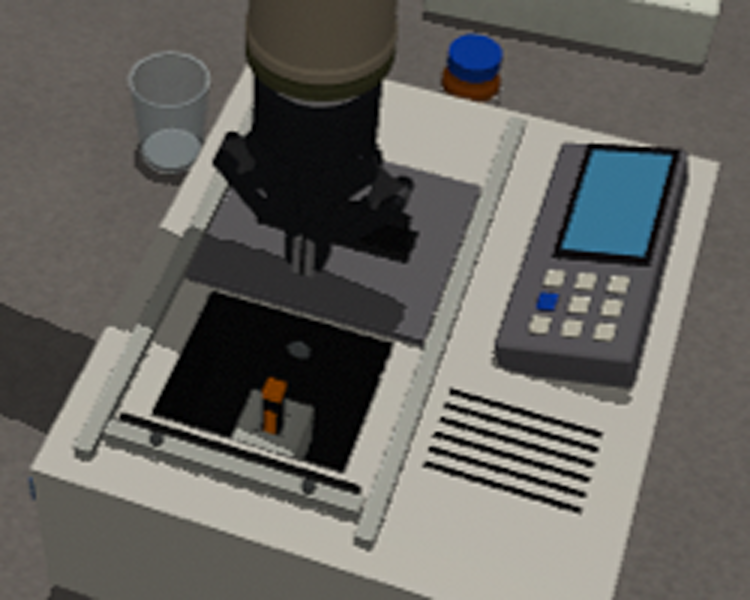

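Run:
```python
from h import *
s=read_state();im,d,p,W=grab("scene");C=cloud(d,p,W)
T=s["ee_pos"];R=np.array(s["eef_rot"]);L=(C-T)@R
for n,u,v in(("fingertip",310,262),("fingertip2",300,235),("rib right",395,240),("rib",350,238),("rib low",395,255),("lid edge",425,335),("lid",450,200),("lid edge L",190,275)):
    r,c=150+v//3,250+u//3;print(n,C[r,c].round(4),"tool",L[r,c].round(4))
Q=np.linalg.inv(W)
for h in(0,.025):
    a=Q@np.append(T+R[:,2]*h,1);print("proj",3*(p["fx"]*a[0]/a[2]+p["cx"]-250),3*(p["fy"]*a[1]/a[2]+p["cy"]-150))
```

```text
fingertip [0.5718 0.0469 0.2103] tool [-0.0123  0.0037 -0.0178]
fingertip2 [0.564  0.0477 0.2314] tool [-0.0104 -0.0038 -0.0389]
rib right [0.5992 0.1239 0.1694] tool [0.0599 0.042  0.023 ]
rib [0.5963 0.0491 0.2446] tool [-0.0137  0.0284 -0.0521]
rib low [0.6014 0.1213 0.1577] tool [0.057  0.0438 0.0348]
lid edge [0.6481 0.0671 0.1595] tool [-0.0034  0.0821  0.033 ]
lid [0.6143 0.1895 0.1576] tool [0.1227 0.0664 0.0348]
lid edge L [0.4855 0.0408 0.156 ] tool [-0.0059 -0.0825  0.0364]
proj 308.4429033285148 263.95614477964716
proj 306.94879508502635 288.3593481504955
```

Run:
```python
from h import *
s=read_state();im,d,p,W=grab("scene");C=cloud(d,p,W)
T=s["ee_pos"];R=np.array(s["eef_rot"]);L=(C-T)@R
for v in range(222,256,2): print(v,[(L[v,c,0].round(3),L[v,c,2].round(3)) for c in(346,349,352,355)], im[v,352])
print(s["gripper_width"],s["finger_force"])
```

```text
222 [(np.float64(-0.013), np.float64(-0.055)), (np.float64(-0.011), np.float64(-0.055)), (np.float64(-0.002), np.float64(-0.047)), (np.float64(-0.017), np.float64(-0.066))] [12 12 15]
224 [(np.float64(-0.012), np.float64(-0.048)), (np.float64(-0.013), np.float64(-0.052)), (np.float64(-0.002), np.float64(-0.042)), (np.float64(-0.01), np.float64(-0.053))] [10 10 12]
226 [(np.float64(-0.014), np.float64(-0.045)), (np.float64(-0.012), np.float64(-0.045)), (np.float64(-0.005), np.float64(-0.04)), (np.float64(-0.012), np.float64(-0.05))] [ 9 10 11]
228 [(np.float64(-0.006), np.float64(-0.03)), (np.float64(-0.015), np.float64(-0.043)), (np.float64(-0.007), np.float64(-0.036)), (np.float64(-0.013), np.float64(-0.045))] [13 14 15]
230 [(np.float64(-0.009), np.float64(-0.028)), (np.float64(-0.013), np.float64(-0.035)), (np.float64(-0.011), np.float64(-0.036)), (np.float64(-0.01), np.float64(-0.036))] [53 52 51]
232 [(np.float64(-0.006), np.float64(-0.019)), (np.float64(-0.013), np.float64(-0.029)), (np.float64(-0.009), np.float64(-0.027)), (np.float64(-0.007), np.float64(-0.027))] [51 50 49]
2
[... 1294 characters left out ...]
, (np.float64(-0.001), np.float64(0.033)), (np.float64(0.004), np.float64(0.037)), (np.float64(0.004), np.float64(0.035))] [46 45 46]
250 [(np.float64(-0.008), np.float64(0.033)), (np.float64(-0.006), np.float64(0.033)), (np.float64(-0.001), np.float64(0.036)), (np.float64(-0.003), np.float64(0.032))] [46 45 45]
252 [(np.float64(-0.006), np.float64(0.042)), (np.float64(-0.006), np.float64(0.039)), (np.float64(-0.006), np.float64(0.036)), (np.float64(-0.005), np.float64(0.035))] [51 50 51]
254 [(np.float64(-0.009), np.float64(0.045)), (np.float64(-0.007), np.float64(0.044)), (np.float64(-0.009), np.float64(0.039)), (np.float64(-0.007), np.float64(0.039))] [63 62 61]
0.00010633499390637002 0.0
```

The depth shows the closed fingers end about level with the TCP (z about 0.195), so they passed over the rib and the lid has not moved. I'll go back behind the rib and lower.

>>> arm_command:
  xyz:
    - [0,0,-0.2]
    - [0.2,0,-0.2]
    - [0.5,0,-0.2]
    - [0.83,0,-0.2]
    - [0.83,0,-0.2]
    - [0.83,0,-0.2]
    - [0.83,0,-0.2]
  angular:
    - [0,0,0]
    - [0,0,0]
    - [0,0,0]
    - [0,0,0]
    - [0,0,0]
    - [0,0,0]
    - [0,0,0]
  fingers: [-1,-1,-1,-1,-1,-1,-1]

```text
time: 16.47
ee_pos: [0.5517, 0.1573, 0.2164]
eef_rot: [[-0.146, 0.989, -0.0], [0.989, 0.146, -0.0], [-0.0, -0.0, -1.0]]
ft_force: [0.4, -1.1, 0.1]
gripper_width: 0.0
finger_force: 0.0
```

>>> arm_command:
  xyz:
    - [0,0,0.1]
    - [0,0,0.2]
    - [0,0,0.25]
    - [0,0,0.3]
    - [0,0,0.34]
    - [0,0,0.36]
    - [0,0,0.36]
    - [0,0,0.36]
  angular:
    - [0,0,0]
    - [0,0,0]
    - [0,0,0]
    - [0,0,0]
    - [0,0,0]
    - [0,0,0]
    - [0,0,0]
    - [0,0,0]
  fingers: [-1,-1,-1,-1,-1,-1,-1,-1]

```text
time: 17.13
ee_pos: [0.5519, 0.1573, 0.1734]
eef_rot: [[-0.145, 0.989, 0.0], [0.989, 0.145, 0.0], [0.0, 0.0, -1.0]]
ft_force: [0.4, 0.4, 0.1]
gripper_width: 0.0001
finger_force: 0.0
```

>>> arm_command:
  xyz:
    - [-0.05,0,0.01]
    - [-0.1,0,0.01]
    - [-0.14,0,0.01]
    - [-0.18,0,0.01]
    - [-0.22,0,0.01]
    - [-0.26,0,0.01]
    - [-0.3,0,0.01]
    - [-0.34,0,0.01]
  angular:
    - [0,0,0]
    - [0,0,0]
    - [0,0,0]
    - [0,0,0]
    - [0,0,0]
    - [0,0,0]
    - [0,0,0]
    - [0,0,0]
  fingers: [-1,-1,-1,-1,-1,-1,-1,-1]

```text
time: 17.8
ee_pos: [0.5578, 0.1166, 0.1722]
eef_rot: [[-0.145, 0.989, 0.0], [0.989, 0.145, 0.0], [0.0, 0.0, -1.0]]
ft_force: [-1.5, 3.8, 2.0]
gripper_width: -0.0001
finger_force: 1.6
```

>>> arm_command:
  xyz:
    - [-0.05,0,0]
    - [-0.1,0,0]
    - [-0.15,0,0]
    - [-0.2,0,0]
    - [-0.25,0,0]
    - [-0.3,0,0]
    - [-0.35,0,0]
    - [-0.4,0,0]
  angular:
    - [0,0,0]
    - [0,0,0]
    - [0,0,0]
    - [0,0,0]
    - [0,0,0]
    - [0,0,0]
    - [0,0,0]
    - [0,0,0]
  fingers: [-1,-1,-1,-1,-1,-1,-1,-1]

```text
time: 18.47
ee_pos: [0.5647, 0.0688, 0.1721]
eef_rot: [[-0.145, 0.989, -0.0], [0.989, 0.145, 0.0], [0.0, -0.0, -1.0]]
ft_force: [-0.6, 2.9, 2.1]
gripper_width: 0.0001
finger_force: 1.6
```

>>> arm_command:
  xyz:
    - [-0.04,0,0]
    - [-0.07,0,0]
    - [-0.1,0,0]
    - [-0.13,0,0]
    - [-0.15,0,0]
    - [-0.17,0,0]
  angular:
    - [0,0,0]
    - [0,0,0]
    - [0,0,0]
    - [0,0,0]
    - [0,0,0]
    - [0,0,0]
  fingers: [-1,-1,-1,-1,-1,-1]

```text
time: 18.97
ee_pos: [0.5676, 0.0491, 0.172]
eef_rot: [[-0.145, 0.989, -0.0], [0.989, 0.145, 0.0], [0.0, -0.0, -1.0]]
ft_force: [-1.7, 3.1, 1.5]
gripper_width: -0.0001
finger_force: 1.6
```

Run:
```python
from h import *
s=read_state();im,d,p,W=grab("scene");C=cloud(d,p,W)
L=(C-s["ee_pos"])@np.array(s["eef_rot"])
print(s["time"],s["ee_pos"],s["ft_force"])
save("pics/s3.png",cv2.resize(im[150:350,250:500],None,fx=3,fy=3,interpolation=2))
```

```text
18.9667 [0.5676253  0.04914236 0.17201066] [-1.69210671  3.12114277  1.54268873]
```

View pics/s3.png

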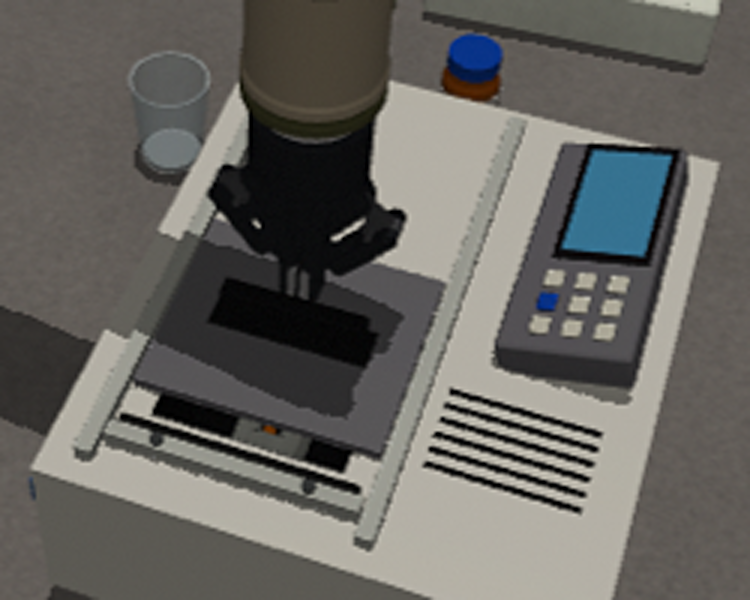

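The lid now leads with its edge at crop (380,452), roughly 25–30 mm short of the seal strip; from here on I'll go slowly.

>>> arm_command:
  xyz:
    - [-0.02,0,0]
    - [-0.04,0,0]
    - [-0.06,0,0]
    - [-0.08,0,0]
    - [-0.1,0,0]
    - [-0.11,0,0]
  angular:
    - [0,0,0]
    - [0,0,0]
    - [0,0,0]
    - [0,0,0]
    - [0,0,0]
    - [0,0,0]
  fingers: [-1,-1,-1,-1,-1,-1]

```text
time: 19.52
ee_pos: [0.5696, 0.0358, 0.172]
eef_rot: [[-0.145, 0.989, -0.0], [0.989, 0.145, -0.0], [-0.0, -0.0, -1.0]]
ft_force: [-0.7, 2.5, 1.3]
gripper_width: -0.0003
finger_force: 1.5
```

>>> arm_command:
  xyz:
    - [-0.008,0,0]
    - [-0.016,0,0]
    - [-0.024,0,0]
    - [-0.032,0,0]
  angular:
    - [0,0,0]
    - [0,0,0]
    - [0,0,0]
    - [0,0,0]
  fingers: [-1,-1,-1,-1]

```text
time: 19.85
ee_pos: [0.5701, 0.0324, 0.172]
eef_rot: [[-0.145, 0.989, -0.0], [0.989, 0.145, 0.0], [0.0, -0.0, -1.0]]
ft_force: [-1.0, 3.6, 0.8]
gripper_width: -0.0002
finger_force: 1.5
```

>>> arm_command:
  xyz:
    - [-0.006,0,0]
    - [-0.012,0,0]
    - [-0.017,0,0]
  angular:
    - [0,0,0]
    - [0,0,0]
    - [0,0,0]
  fingers: [-1,-1,-1]

```text
time: 20.1
ee_pos: [0.5704, 0.0304, 0.172]
eef_rot: [[-0.145, 0.989, -0.0], [0.989, 0.145, 0.0], [0.0, -0.0, -1.0]]
ft_force: [-1.2, 3.2, 0.4]
gripper_width: -0.0001
finger_force: 1.5
```

>>> arm_command:
  xyz:
    - [-0.006,0,0]
    - [-0.012,0,0]
    - [-0.017,0,0]
  angular:
    - [0,0,0]
    - [0,0,0]
    - [0,0,0]
  fingers: [-1,-1,-1]

```text
time: 20.35
ee_pos: [0.5707, 0.0283, 0.172]
eef_rot: [[-0.145, 0.989, -0.0], [0.989, 0.145, 0.0], [0.0, -0.0, -1.0]]
ft_force: [-2.2, 3.2, 0.9]
gripper_width: 0.0001
finger_force: 1.5
```

>>> arm_command:
  xyz:
    - [-0.006,0,0]
    - [-0.012,0,0]
    - [-0.017,0,0]
  angular:
    - [0,0,0]
    - [0,0,0]
    - [0,0,0]
  fingers: [-1,-1,-1]

```text
time: 20.6
ee_pos: [0.571, 0.0263, 0.172]
eef_rot: [[-0.145, 0.989, -0.0], [0.989, 0.145, 0.0], [0.0, -0.0, -1.0]]
ft_force: [-2.4, 3.0, -0.3]
gripper_width: -0.0
finger_force: 1.5
```

>>> arm_command:
  xyz:
    - [-0.006,0,0]
    - [-0.012,0,0]
    - [-0.017,0,0]
  angular:
    - [0,0,0]
    - [0,0,0]
    - [0,0,0]
  fingers: [-1,-1,-1]

```text
time: 20.85
ee_pos: [0.5713, 0.0243, 0.172]
eef_rot: [[-0.145, 0.989, -0.0], [0.989, 0.145, 0.0], [0.0, -0.0, -1.0]]
ft_force: [-2.3, 2.2, 0.4]
gripper_width: -0.0005
finger_force: 1.5
```

>>> arm_command:
  xyz:
    - [-0.006,0,0]
    - [-0.012,0,0]
    - [-0.017,0,0]
  angular:
    - [0,0,0]
    - [0,0,0]
    - [0,0,0]
  fingers: [-1,-1,-1]

```text
time: 21.1
ee_pos: [0.5715, 0.0223, 0.172]
eef_rot: [[-0.145, 0.989, -0.0], [0.989, 0.145, 0.0], [0.0, -0.0, -1.0]]
ft_force: [-2.0, 2.4, -0.0]
gripper_width: 0.0
finger_force: 1.5
```

>>> arm_command:
  xyz:
    - [-0.006,0,0]
    - [-0.012,0,0]
    - [-0.018,0,0]
  angular:
    - [0,0,0]
    - [0,0,0]
    - [0,0,0]
  fingers: [-1,-1,-1]

```text
time: 21.35
ee_pos: [0.5718, 0.0206, 0.172]
eef_rot: [[-0.146, 0.989, -0.0], [0.989, 0.146, 0.001], [0.001, -0.0, -1.0]]
ft_force: [-3.3, 6.2, 0.6]
gripper_width: 0.0001
finger_force: 3.1
```

Run:
```python
from h import *
s=read_state();im,d,p,W=grab("scene");C=cloud(d,p,W)
L=(C-s["ee_pos"])@np.array(s["eef_rot"])
print(s["ft_force"],s["ee_pos"])
# profile along the lid's track at tool y=+-.05
for y0 in(-.05,.05):
    m=(np.abs(L[...,1]-y0)<.003)&(L[...,0]<-.07)&(L[...,0]>-.14)
    o=np.argsort(-L[m][:,0]);print([(int(1000*a[0]),int(1000*(s["ee_pos"][2]-a[2])),int(b.mean())) for a,b in zip(L[m][o],im[m][o])][::3])
```

```text
[-3.28966302  6.21004217  0.57586552] [0.57178262 0.02064482 0.17200188]
[(-72, 157, 86), (-73, 158, 87), (-77, 158, 87), (-78, 158, 86), (-80, 159, 86), (-83, 159, 85), (-85, 159, 88), (-87, 158, 86), (-90, 158, 85), (-94, 159, 15), (-95, 159, 11), (-98, 162, 12), (-100, 163, 34), (-104, 166, 48), (-107, 163, 48), (-107, 166, 40), (-110, 162, 60), (-111, 154, 72), (-112, 160, 118), (-112, 160, 81), (-112, 145, 134), (-112, 158, 72), (-114, 154, 98), (-116, 148, 176), (-117, 147, 175), (-118, 148, 174), (-121, 147, 173), (-124, 148, 174), (-126, 146, 173), (-128, 150, 173), (-130, 150, 174), (-131, 147, 173), (-134, 148, 173), (-136, 150, 173), (-138, 146, 173)]
[(-70, 159, 49), (-72, 159, 90), (-74, 159, 44), (-75, 159, 91), (-78, 157, 87), (-80, 157, 89), (-82, 159, 87), (-85, 161, 86), (-86, 159, 87), (-88, 158, 87), (-90, 157, 85), (-92, 160, 69), (-97, 163, 16), (-98, 160, 17), (-103, 164, 51), (-105, 164, 48), (-107, 165, 43), (-109, 165, 70), (-110, 167, 41), (-111, 166, 39), (-112, 146, 106), (-112, 148, 99), (-112, 160, 77), (-113, 165, 48), (-113, 159, 70), (-114, 146, 179), (-118, 148, 175), (-119, 151, 174), (-121, 150, 173), (-123, 146, 173), (-126, 149, 174), (-127, 147, 173), (-130, 148, 174), (-132, 149, 173), (-133, 148, 173), (-135, 146, 172), (-137, 147, 174), (-139, 146, 174)]
```

The lid's edge is against the black seal (no gap in the profile) and the push has risen to about 6.6 N. A touch more.

>>> arm_command:
  xyz:
    - [-0.002,0,0]
    - [-0.002,0,0]
    - [-0.002,0,0]
  angular:
    - [0,0,0]
    - [0,0,0]
    - [0,0,0]
  fingers: [-1,-1,-1]

```text
time: 21.65
ee_pos: [0.5718, 0.0207, 0.172]
eef_rot: [[-0.146, 0.989, -0.0], [0.989, 0.146, 0.001], [0.001, -0.0, -1.0]]
ft_force: [-3.0, 5.0, 0.5]
gripper_width: -0.0001
finger_force: 2.7
```

>>> arm_command:
  xyz:
    - [-0.003,0,0]
    - [-0.006,0,0]
    - [-0.006,0,0]
  angular:
    - [0,0,0]
    - [0,0,0]
    - [0,0,0]
  fingers: [-1,-1,-1]

```text
time: 21.9
ee_pos: [0.5718, 0.0205, 0.172]
eef_rot: [[-0.146, 0.989, -0.001], [0.989, 0.146, 0.002], [0.002, -0.0, -1.0]]
ft_force: [-3.8, 7.1, 0.4]
gripper_width: 0.0003
finger_force: 3.5
```

>>> arm_command:
  xyz:
    - [-0.003,0,0]
    - [-0.003,0,0]
    - [-0.003,0,0]
  angular:
    - [0,0,0]
    - [0,0,0]
    - [0,0,0]
  fingers: [-1,-1,-1]

```text
time: 22.15
ee_pos: [0.5718, 0.0204, 0.172]
eef_rot: [[-0.147, 0.989, -0.001], [0.989, 0.147, 0.002], [0.002, -0.001, -1.0]]
ft_force: [-4.0, 6.6, 1.2]
gripper_width: 0.0001
finger_force: 3.8
```

Pushed to about 7.5 N, within the range asked. Backing away now.

>>> arm_command:
  xyz:
    - [0.02,0,0]
    - [0.06,0,0]
    - [0.12,0,0]
    - [0.2,0,0]
    - [0.2,0,-0.3]
    - [0.2,0,-0.6]
    - [0.2,0,-0.6]
    - [0.2,0,-0.6]
  angular:
    - [0,0,0]
    - [0,0,0]
    - [0,0,0]
    - [0,0,0]
    - [0,0,0]
    - [0,0,0]
    - [0,0,0]
    - [0,0,0]
  fingers: [-1,-1,-1,-1,-1,-1,-1,-1]

```text
time: 22.82
ee_pos: [0.5698, 0.0433, 0.2461]
eef_rot: [[-0.146, 0.989, 0.004], [0.989, 0.146, 0.001], [0.001, 0.004, -1.0]]
ft_force: [-0.9, -0.2, -1.2]
gripper_width: -0.0001
finger_force: 0.0
```

Run:
```python
from h import *
s=read_state();im,d,p,W=grab("scene");C=cloud(d,p,W)
print(s["time"],s["ee_pos"],s["ft_force"].round(1))
T=np.array([.5718,.0205,.172]);R=np.array([[-.146,.989,0],[.989,.146,0],[0,0,-1]]).astype(float)
L=(C-T)@R
for y0 in(-.05,.05):
    m=(np.abs(L[...,1]-y0)<.003)&(L[...,0]<-.085)&(L[...,0]>-.11)
    o=np.argsort(-L[m][:,0]);print([(int(1000*a[0]),int(1000*(.172-a[2])),int(b.mean())) for a,b in zip(L[m][o],im[m][o])][::2])
```

```text
22.8167 [0.56975773 0.04333554 0.24606308] [-0.9 -0.2 -1.2]
[(-85, 159, 87), (-86, 156, 88), (-87, 161, 86), (-88, 160, 86), (-89, 158, 87), (-90, 156, 70), (-94, 160, 14), (-95, 157, 24), (-97, 163, 9), (-98, 163, 12), (-101, 164, 32), (-103, 166, 37), (-106, 166, 56), (-106, 164, 40), (-107, 168, 49), (-109, 165, 40), (-109, 162, 106)]
[(-85, 159, 87), (-86, 157, 86), (-88, 160, 87), (-89, 157, 87), (-90, 157, 85), (-92, 158, 62), (-94, 160, 17), (-97, 161, 10), (-99, 164, 10), (-99, 161, 22), (-102, 163, 44), (-105, 164, 65), (-106, 165, 49), (-107, 164, 46), (-108, 162, 36), (-109, 166, 47), (-109, 166, 43)]
```

The lid stayed against the seal and the arm is clear of everything, so I'm handing the job in.

```bash
python3 -c "
from bench import job
print(job.close_job())"
```

```text
the job is handed in; nothing more can be done
None
```

The amber filter stands fully down in the cell holder with its windows along the light path, and the lid is shut on its seal after a final push of about 7.5 N; the job was handed in at about 23 s with the arm clear, after one pushing pass that went over the rib without touching it.

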